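# Screw the crossed lid home on the screw jar

## Robot

A 7-joint arm with a two-finger parallel gripper is mounted at the origin on the work surface. World frame = base frame: x ahead of the robot, y to its left, z up, the work surface at z = 0. Lengths are in m, angles in degrees, forces in N, time in s.
With the tool pointing down it reaches from about 0.425 to 0.8 m from the base axis. Payload 8.3 kg.
Tool frame: the origin (TCP) lies midway between the tips of the shut fingers; the grasp point (between the pads) lies 19 mm behind it; y points along the fingers, z is the direction in which the jaws open and shut, and the axes are right-handed (so a half turn about y gives the same grasp; the last joint's range is limited). The gripper opens to 85 mm and grips with 20 to 120 N. Pads are 22 mm wide; open, the fingers measure 114 mm over their backs; the gripper's body (76 mm by 85 mm) begins 54 mm behind the grasp point. The pads swing forward as they close: fully open they stand 13 mm farther back than shut.
Start: joints at [-77.286, 21.967, 0.94, 78.501, -0.361, 79.538, -2.664], TCP at [0.176, 0.6, 0.231] pointing down, gripper open.
Joint ranges: [-169.22, 169.22], [-14.56, 117.87], [-87.37, 89.26], [10.42, 133.3], [-82.24, 262.24], [0.94, 117.77], [-172.7, 172.7]. Speed limits (degrees/s): [136.94, 136.94, 172.46, 172.46, 180, 180, 180].

## Interface

Orientations are given as [roll, pitch, yaw] about the fixed x, y, z axes, in that order (R = Rz(yaw) Ry(pitch) Rx(roll)).
In Python, from rig import bot, imaging, job gives the robot as it stands. The module is installed in compiled form; this text tells all that it offers.
- The arm moves only by the tool arm_command, never from a script. Its argument "commands" is a list of rows, each a list of 3 entries, a list of its own where there are three numbers: the closure, from 0 (fully open) to 1 (shut), then the shift along the world's x, y, z in mm, then the turn, a rotation vector about the world's x, y, z in degrees. In form: [[grip, [x, y, z], [ax, ay, az]], ...]. A call has 1 to 5 rows; each row shifts and turns the commanded pose from where the row before left it; what a row does not reach is not made up. A row lasts 1/8 s, in which the tool goes at most 62.5 mm and 10.7 degrees, less where a joint would pass 70% of its speed; a pose out of reach is approached as far as the arm can. A call with a gripper value outside its range is refused whole. The fingers move at their own pace and stop on an object; "force" is the grip in N (left out, the last holds). Time passes only in rows, so rows that do not move let the fingers close. It gives the time, the measured TCP pose, the force and the opening at its end, in the units of the state.
- bot.get_obs(): the state, without advancing time (a new reading comes with each control period).
- imaging.get_image(name): name is "side" or "top"; returns a dict with "pixels" (400x640x3 uint8, red, green, blue), "range_z" (400x640 float32, m along the optical axis (not along the pixel's ray), 0 where there is no reading), "camera_matrix" (3x3 intrinsics, pixels), "camera_from_world" (4x4, takes a point from world to camera coordinates). Camera axes: x right, y down, z forward; pixel columns grow to the right and rows downward; lengths in m; the calibration is good to about 2 mm. A picture is of the moment at which its call begins.
- job.sign_off(): hands the job in, once; it reports no verdict.
The state is a dict: "time_s": time; "qpos": joint angles; "joint_vel": joint speeds; "joint_efforts": joint torques, N m; "position": TCP position; "eef_rot": TCP orientation; "contact_force": force on the tool from outside, world axes, zero at the start; "ft_torque": the same for the moment, N m; "grip_width": finger opening in m.
Only numpy, scipy, OpenCV 4.12 (cv2) and the standard library are available. Lean on these libraries where they do the work, as an engineer would, in place of code of your own. Each camera call takes 0.05 s, during which the arm holds its last target.

## Task

The yellow lid of the screw jar was set down crossed, with its lugs riding on top of the thread. Without lifting it off, turn it backward (counter-clockwise seen from above) until it drops into the thread start, then screw it forward (clockwise) fully home and let go. Leave the green lid of the other jar as it is.

Things in the scene. Friction and masses are not known exactly. Their poses are not given: they have to be found in the camera images.
- lid: Yellow screw lid, 72 mm across, loose, 120 g, resting level on the jar's neck with 3 mm side play. Origin: centre of the skirt's lower edge, z up. Top plate's upper face at z = 29 mm; on it a grip bar along x, 56 mm long, 16 mm thick, z = 29 to 63 mm: pinch it across y from above. Three lugs inside the skirt at 0, 120, 240 degrees from x, shown by black ticks on the rim.
- jar: Clear jar of brass screws with white collar (94 mm across, face at z = 62 mm), under the yellow lid, fixed to the bench on a 110 mm square plywood foot; cannot turn. Origin: centre of the foot's underside, z up along the thread axis. Three thread starts at 0, 120, 240 degrees from x, shown by red ticks on the collar. At first the lid's x lies 35 to 75 degrees clockwise of the jar's x.
- thread (a point): On the jar's axis, 68 mm above its origin, same axes: where the lid's origin sits once dropped. At first it rides 11 mm higher. With x axes (ticks) within 12 degrees it can drop if lowered or let go. Then clockwise: it sinks 4 mm more, evenly from 13 to 57 degrees (2 mm vertical play), to a hard stop at 66: home. Once dropped, backward stops hard at about 13 degrees.
- green_lid (a joint): Turn of the green lid on the other jar, same shapes and size, already screwed home: 0 as it stands, positive when unscrewed (counter-clockwise). To be left as it is.
Mind the look-alikes: they are no part of the job. What is shaped like the jar but orange is not meant. There is more than one size of the lid; the one meant has the size given above.

How it is judged:
By the outcome, as a careful person would: the job done as asked, in the order asked, and still so for the second after the job is handed in, with the robot touching nothing.
It also fails if it takes over 35 s, if anything falls off the work surface, if the arm or the gripper's body presses on something with over 40 N, if the wrist force passes 120 N, or if a joint passes its speed limit or range.

## Working session

There is one attempt and no reset: what is moved stays moved. The work goes in short steps, Python scripts to look and compute and a tool call to move; the robot and the scene stay as the last step left them, time stands still between calls to the robot, and variables do not carry over. Pictures are saved under pics/ and viewed, and the job is handed in when it is done.

Besides the shell and the picture viewer there is one more tool, called after ">>>" by a JSON object that holds its "name" and its "arguments". arm_command: Moves the arm, as the interface text tells. Its arguments: {"type":"object","properties":{"commands":{"type":"array"},"force":{"type":"number"}},"required":["commands"]}

```bash
mkdir -p pics
python3 - <<'E'
from rig import bot, imaging, job
import cv2,numpy as np
o=bot.get_obs();print(o)
for n in("side","top"):
    i=imaging.get_image(n);np.savez(f"{n}0.npz",**i)
    cv2.imwrite(f"pics/{n}0.png",i["pixels"][:,:,::-1]);print(i["camera_matrix"],i["camera_from_world"])
E
```

```text
{'time_s': 0.0, 'qpos': array([-77.28647142,  22.01581565,   0.93676852,  78.56321864,
        -0.36331364,  79.53929771,  -2.66404905]), 'joint_vel': array([-0.00823621,  0.06352108,  0.0228548 , -0.02836938,  0.01735168,
       -0.00601348,  0.01749178]), 'joint_efforts': array([ 1.81680807e-04, -6.27608871e+01,  8.44616611e-01, -3.71814966e+01,
        1.66093331e-02,  1.47289684e-02, -5.21080847e-05]), 'position': array([0.17539052, 0.59933736, 0.23025746]), 'eef_rot': array([-9.01156237e+01,  6.22077356e-04, -1.63127272e+01]), 'contact_force': array([ 0.55744196,  1.14073391, -1.23511977]), 'ft_torque': array([-0.01060968, -0.01145604,  0.02769269]), 'grip_width': 0.08565541094747034}
[[395.16658981   0.         319.14655702]
 [  0.         395.16658981 200.93563977]
 [  0.           0.           1.        ]] [[-7.61125378e-01 -6.48604464e-01 -6.38915209e-04  3.99633160e-01]
 [-4.97724893e-01  5.84702032e-01 -6.40619594e-01  3.05751963e-01]
 [ 4.15882304e-01 -4.87273827e-01 -7.67858143e-01  6.31614931e-01]
 [ 0.00000000e+00  0.00000000e+00  0.00000000e+00  1.00000000e+00]]
[[363.86169515   0.         319.61661508]
 [  0.         363.86169515 195.34961381]
 [  0.           0.           1.        ]] [[ 0.07390674 -0.99726405  0.00148791 -0.02137195]
 [-0.97649352 -0.07267021 -0.20292717  0.52155275]
 [ 0.2024801   0.01354475 -0.9791927   0.76540412]
 [ 0.          0.          0.          1.        ]]
```

View pics/side0.png

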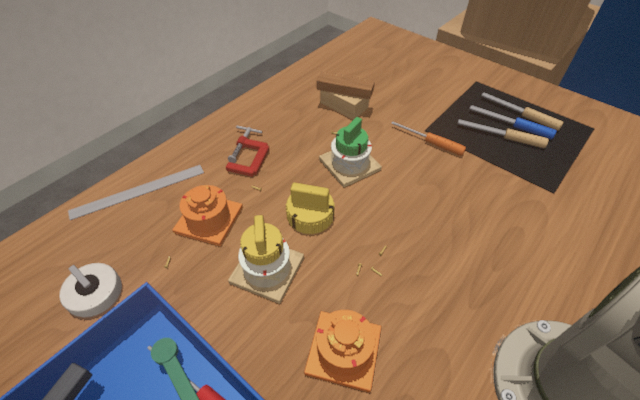

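View pics/top0.png

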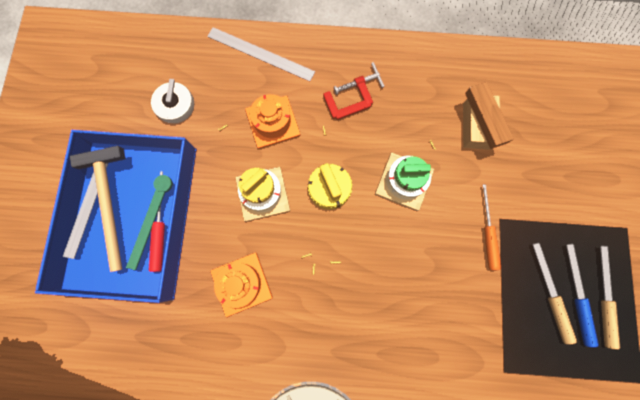

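The yellow lid on the jar sits at top (258,185) and side (265,245). The green lid is at top (410,175). The loose yellow lid at top (330,186) is a distractor. I'll zoom in on the jar.

Run:
```python
import cv2,numpy as np
a=np.load("top0.npz")["pixels"][155:230,225:300,::-1];b=np.load("side0.npz")["pixels"][210:305,220:315,::-1]
c=np.hstack([cv2.resize(a,(400,400),interpolation=cv2.INTER_CUBIC),cv2.resize(b,(400,400),interpolation=cv2.INTER_CUBIC)])
cv2.imwrite("pics/z0.png",c)
```

```text
(no output)
```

View pics/z0.png

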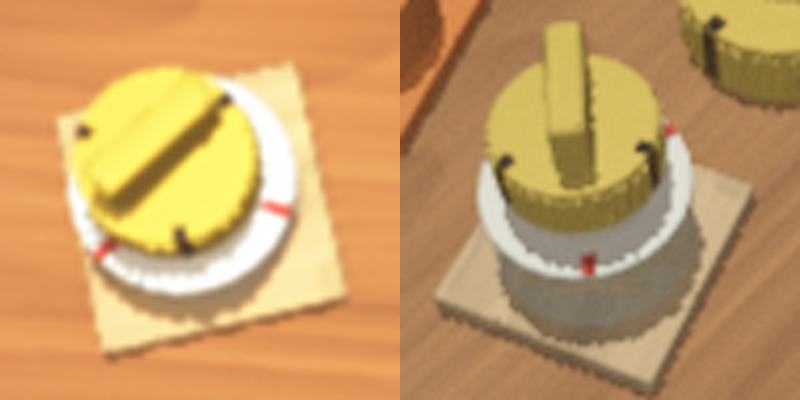

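```bash
cat > h.py <<'E'
import cv2,numpy as np
def ray(i,uv,z):
    K,T=i["camera_matrix"],i["camera_from_world"];R,t=T[:3,:3],T[:3,3]
    uv=np.atleast_2d(uv).astype(float)
    d=np.c_[(uv-[K[0,2],K[1,2]])/[K[0,0],K[1,1]],np.ones(len(uv))]@R
    c=-R.T@t
    return c+d*((z-c[2])/d[:,2])[:,None]
def blobs(m,mn=2):
    n,l,s,c=cv2.connectedComponentsWithStats(m.astype(np.uint8),connectivity=8)
    return [(s[k,4],c[k]) for k in range(1,n) if s[k,4]>=mn]
def masks(i,box):
    x0,y0,x1,y1=box
    p=i["pixels"].astype(int);M=np.zeros(p.shape[:2],bool);M[y0:y1,x0:x1]=1
    r,g,b=p[...,0],p[...,1],p[...,2]
    return dict(red=M&(r>1.7*g)&(r>1.7*b)&(r>110)&(abs(g-b)<50), blk=M&(p.max(2)<85),
      yel=M&(b<.62*r)&(g>.78*r)&(r>90), wht=M&(p.min(2)>175)&(p.max(2)-p.min(2)<40))
E
python3 - <<'E'
from h import *
for n,box in(("top",(236,162,292,222)),("side",(230,214,305,300))):
    i=np.load(n+"0.npz");m=masks(i,box)
    for k,z in(("red",.062),("blk",.108)):
        for a,c in blobs(m[k],1): print(n,k,a,c.round(1),ray(i,c,z)[0].round(4))
    v,u=np.where(m["yel"]);print(n,"yel",len(u),u.min(),u.max(),v.min(),v.max())
    hh,_=cv2.findContours(m["wht"].astype(np.uint8),0,cv2.CHAIN_APPROX_NONE)
    pts=np.vstack([h[:,0] for h in hh if len(h)>8]); hull=cv2.convexHull(pts)[:,0]
    P=ray(i,hull,.062)[:,:2];print(P.shape)
    # circle fit with fixed R .047, robust
    from scipy.optimize import least_squares
    f=least_squares(lambda q:np.hypot(*(P-q[:2]).T)-q[2],[*P.mean(0),.047],loss="soft_l1",f_scale=.001);print("collar",f.x.round(4),(f.fun*1e3).round(1))
    Y=np.c_[u,v].astype(int);hu=cv2.convexHull(Y)[:,0];P=ray(i,hu,.108)[:,:2];print(P.round(3).tolist())
    r=i["range_z"]; 
    K=i["camera_matrix"];T=i["camera_from_world"];d=r[v,u]
    pc=np.c_[(u-K[0,2])/K[0,0]*d,(v-K[1,2])/K[1,1]*d,d];W=(pc-T[:3,3])@T[:3,:3]
    print("bar top n",(W[:,2]>.136).sum(),np.percentile(W[:,2],[5,50,95]).round(3))
    b=W[(W[:,2]>.137)][:,:2]
    if len(b)>5:print(cv2.minAreaRect((b*1000).astype(np.float32)))
    t=W[(W[:,2]>.104)&(W[:,2]<.112)][:,:2]
    if len(t)>5:print(cv2.minEnclosingCircle((t*1000).astype(np.float32)))
E
```

```text
top red 5 [276.4 193.6] [0.5168 0.1135 0.062 ]
top red 8 [244.5 201.2] [0.4942 0.1824 0.062 ]
top blk 1 [259. 201.] [0.489 0.142 0.108]
top yel 1133 236 289 167 220
(21, 2)
collar [0.5252 0.1535 0.0469] [ 0.3  0.1 -0.4 -0.5 -0.1  0.2 -0.1  0.6 -0.2 -0.1  0.   0.2 -0.1 -1.4
  0.2  0.2  0.3  0.2 -0.2  0.1  0.2]
[[0.477, 0.078], [0.475, 0.08], [0.472, 0.086], [0.467, 0.102], [0.456, 0.136], [0.447, 0.162], [0.447, 0.169], [0.453, 0.171], [0.505, 0.19], [0.526, 0.195], [0.537, 0.196], [0.539, 0.194], [0.554, 0.177], [0.559, 0.169], [0.562, 0.158], [0.566, 0.107], [0.564, 0.105], [0.555, 0.102], [0.508, 0.087], [0.489, 0.081], [0.479, 0.078]]
bar top n 214 [0.012 0.107 0.142]
((453.49359130859375, 74.48991394042969), (231.91470336914062, 54.42060089111328), 48.177913665771484)
((524.6459350585938, 154.04417419433594), 36.36894989013672)
side red 2 [236.5 214. ] [0.6321 0.1274 0.062 ]
side red 16 [233.1 220.2] [0.6254 0.1422 0.062 ]
side red 4 [283.5 240.5] [0.5172 0.1127 0.062 ]
side red 9 [264.3 272.6] [0.4957 0.1841 0.062 ]
side blk 4 [294.5 215.5] [0.5159 0.0802 0.108 ]
side blk 24 [293.1 222.3] [0.5073 0.0934 0.108 ]
side blk 18 [279.1 247.7] [0.4886 0.1488 0.108 ]
side blk 6 [243.7 249.7] [0.532 0.191 0.108]
side yel 1936 230 304 214 299
(18, 2)
collar [0.5257 0.1565 0.0457] [ 0.3  0.5 -0.1 -0.1 -0.3 -0.3 -0.3  0.1  0.2 -0.   0.2  0.2  0.1 -0.
 -0.2 -0.6 -0.   0.4]
[[0.477, 0.098], [0.444, 0.138], [0.436, 0.161], [0.421, 0.207], [0.42, 0.213], [0.42, 0.215], [0.434, 0.227], [0.456, 0.235], [0.487, 0.245], [0.499, 0.249], [0.502, 0.249], [0.513, 0.239], [0.558, 0.173], [0.56, 0.167], [0.572, 0.129], [0.572, 0.126], [0.529, 0.087], [0.505, 0.066]]
bar top n 260 [0.003 0.106 0.141]
((374.435546875, 267.29022216796875), (19.543472290039062, 434.5035705566406), 53.64654541015625)
((526.8931884765625, 154.72042846679688), 36.474388122558594)
```

```bash
cat >> h.py <<'E'
def lid(i,box,ztop=.142):
    K=i["camera_matrix"];T=i["camera_from_world"];m=masks(i,box)["yel"]
    v,u=np.where(m);d=i["range_z"][v,u]
    pc=np.c_[(u-K[0,2])/K[0,0]*d,(v-K[1,2])/K[1,1]*d,d];W=(pc-T[:3,3])@T[:3,:3]
    n=np.hypot(W[:,0]-.525,W[:,1]-.154)<.045
    W=W[n&(d>0)];b=W[(abs(W[:,2]-ztop)<.006)]
    r=cv2.minAreaRect((b[:,:2]*1000).astype(np.float32))
    c=b[:,:2].mean(0);e=np.linalg.svd(b[:,:2]-c)[2][0]
    t=W[abs(W[:,2]-ztop+.034)<.005]
    return dict(n=len(b),z=np.median(b[:,2]),c=c,rect=r,ang=np.degrees(np.arctan2(e[1],e[0]))%180,zplate=np.median(t[:,2]),circ=cv2.minEnclosingCircle((t[:,:2]*1000).astype(np.float32)))
E
python3 - <<'E'
from h import *
for n,box in(("top",(236,162,292,222)),("side",(230,210,305,300))):
    i=np.load(n+"0.npz");print(n,lid(i,box))
    if n=="top":
        P=ray(i,[(267.2,173.4),(240.6,179.75),(259.1,200)],.108)[:,:2]
    else:
        P=ray(i,np.array([(503,163),(645,148)])*95/400+[220,210],.108)[:,:2]
    print(P.round(4),np.degrees(np.arctan2(*(P-[.525,.154]).T[::-1])))
E
```

```text
top {'n': 209, 'z': np.float64(0.14128333021717693), 'c': array([0.52450095, 0.15411281]), 'rect': ((525.2191162109375, 154.634765625), (16.730955123901367, 54.493431091308594), 47.695709228515625), 'ang': np.float64(138.5671512256206), 'zplate': np.float64(0.1074838239890731), 'circ': ((524.3087158203125, 154.57937622070312), 36.56932830810547)}
[[0.5496 0.1311]
 [0.5316 0.1858]
 [0.4911 0.142 ]] [ -42.91758161   78.19578878 -160.55939681]
side {'n': 251, 'z': np.float64(0.1402493399533855), 'c': array([0.52474329, 0.1564659 ]), 'rect': ((526.3455200195312, 155.1278076171875), (15.764187812805176, 56.074012756347656), 48.587005615234375), 'ang': np.float64(137.91165607822506), 'zplate': np.float64(0.10648523504908539), 'circ': ((526.918212890625, 154.85560607910156), 36.47461700439453)}
[[0.4083 0.0832]
 [0.3685 0.0397]] [-148.74176373 -143.86004386]
```

Jar x is at about 17.5°, and the lid's x is at about -42°, so the lid sits 59.5° clockwise of it. The lid centre is about (0.525, 0.1545). Moving over it now.

>>> {"name": "arm_command", "arguments": {"commands": [[0,[35,-44,0],[0,0,-2.6]],[0,[35,-44,0],[0,0,-2.6]],[0,[35,-44,0],[0,0,-2.6]],[0,[35,-44,0],[0,0,-2.6]],[0,[35,-44,0],[0,0,-2.6]]], "force": 40}}

```text
time_s: 0.72
position: [0.3513, 0.378, 0.231]
eef_rot: [-90.0, 0.0, -29.4]
contact_force: [1.2, 0.5, 0.3]
grip_width: 0.0853
```

>>> {"name": "arm_command", "arguments": {"commands": [[0,[35,-44,0],[0,0,-2.6]],[0,[35,-44,0],[0,0,-2.6]],[0,[35,-44,0],[0,0,-2.6]],[0,[35,-44,0],[0,0,-2.6]],[0,[35,-44,0],[0,0,-2.6]]]}}

```text
time_s: 1.35
position: [0.5262, 0.1583, 0.2311]
eef_rot: [-90.0, 0.0, -42.4]
contact_force: [-0.0, -0.1, 0.1]
grip_width: 0.0852
```

>>> {"name": "arm_command", "arguments": {"commands": [[0,[0,0,0],[0,0,0]],[0,[0,0,0],[0,0,0]]]}}

```text
time_s: 1.6
position: [0.5251, 0.1601, 0.2308]
eef_rot: [-90.0, 0.1, -42.3]
contact_force: [-0.0, 0.7, -0.4]
grip_width: 0.0853
```

>>> {"name": "arm_command", "arguments": {"commands": [[0,[0,-5,-40],[0,0,0]],[0,[0,0,-40],[0,0,0]],[0,[0,0,-25],[0,0,0]],[0,[0,0,-11],[0,0,0]],[0,[0,0,0],[0,0,0]]]}}

```text
time_s: 2.22
position: [0.525, 0.1558, 0.1151]
eef_rot: [-90.0, 0.0, -42.2]
contact_force: [0.7, -0.1, 0.2]
grip_width: 0.0858
```

Run:
```python
from rig import bot, imaging
import cv2,numpy as np
o=bot.get_obs();print(o["position"],o["eef_rot"],o["qpos"],o["contact_force"])
a=imaging.get_image("top")["pixels"][130:250,200:320,::-1];b=imaging.get_image("side")["pixels"][170:300,210:340,::-1]
cv2.imwrite("pics/z1.png",np.hstack([cv2.resize(x,(400,400),interpolation=cv2.INTER_CUBIC) for x in(a,b)]))
```

```text
[0.5249555  0.1558341  0.11510444] [-9.00390990e+01  4.01242175e-02 -4.22110145e+01] [-39.2551725   18.28492058  23.5410941  100.69400719  -8.11962293
  62.74337164  34.7523652 ] [ 0.70963347 -0.13590637  0.16104557]
```

View pics/z1.png

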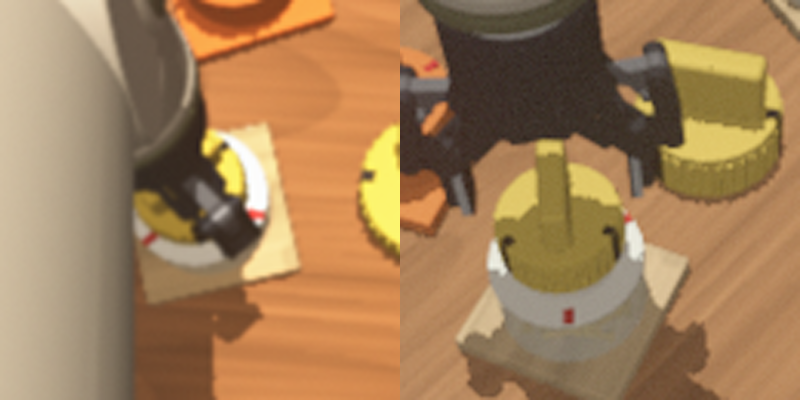

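The open fingers straddle the grip bar, which is centred at side-crop (552,190), and nothing is touching. Closing.

>>> {"name": "arm_command", "arguments": {"commands": [[0.6,[0,0,0],[0,0,0]],[0.9,[0,0,0],[0,0,0]],[0.9,[0,0,0],[0,0,0]],[0.9,[0,0,0],[0,0,0]],[0.9,[0,0,0],[0,0,0]]], "force": 40}}

```text
time_s: 2.95
position: [0.5256, 0.1548, 0.1154]
eef_rot: [-90.0, 0.0, -42.3]
contact_force: [-1.7, -0.4, 1.8]
grip_width: 0.0154
```

>>> {"name": "arm_command", "arguments": {"commands": [[1,[0,0,0],[0,0,0]],[1,[0,0,0],[0,0,0]]]}}

```text
time_s: 3.2
position: [0.5256, 0.1548, 0.1154]
eef_rot: [-90.0, -0.0, -42.3]
contact_force: [-0.6, -0.4, 3.6]
grip_width: 0.0154
```

Run:
```python
from rig import bot, imaging
from h import *
for n,box in(("top",(236,162,292,222)),("side",(230,210,305,300))):
    i=imaging.get_image(n);cv2.imwrite(f"pics/{n}2.png",cv2.resize(i["pixels"][155:300,200:345,::-1],(580,580)))
    try:print(n,lid(i,box))
    except Exception as e:print(e)
o=bot.get_obs();print(o["position"],o["eef_rot"],o["contact_force"],o["ft_torque"],o["grip_width"])
```

```text
top {'n': 51, 'z': np.float64(0.14076321049849522), 'c': array([0.51880635, 0.15465485]), 'rect': ((522.3480224609375, 151.56883239746094), (12.918656349182129, 55.37632751464844), 42.906734466552734), 'ang': np.float64(135.39825635149776), 'zplate': np.float64(0.10746896949251071), 'circ': ((523.7552490234375, 153.8284912109375), 35.8895263671875)}
side {'n': 238, 'z': np.float64(0.1402813573739202), 'c': array([0.52352453, 0.15692411]), 'rect': ((525.6129760742188, 156.32955932617188), (39.070770263671875, 49.029327392578125), 86.57659912109375), 'ang': np.float64(140.8007380014106), 'zplate': np.float64(0.10660454741253196), 'circ': ((525.5819091796875, 154.94952392578125), 36.753238677978516)}
[0.52557188 0.1548342  0.11543279] [-8.99963547e+01  3.51767067e-03 -4.23171600e+01] [-1.48786268 -0.03948006  4.50593984] [-0.21433239  0.30011602 -0.09029358] 0.015446497930220661
```

View pics/side2.png

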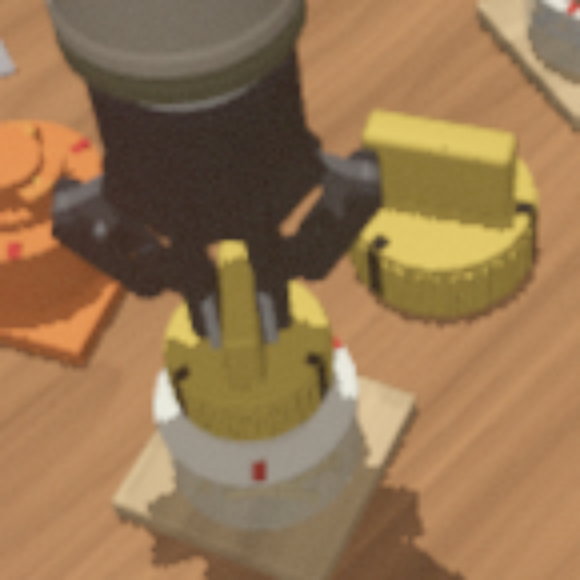

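The bar is gripped at 15.4 mm, with the pads centred on it at crop (240,300). Next is the backward turn, 60° counter-clockwise.

>>> {"name": "arm_command", "arguments": {"commands": [[1,[0,0,0],[0,0,6]],[1,[0,0,0],[0,0,6]],[1,[0,0,0],[0,0,6]],[1,[0,0,0],[0,0,6]],[1,[0,0,0],[0,0,6]]]}}

```text
time_s: 3.92
position: [0.5258, 0.1546, 0.1154]
eef_rot: [-90.0, -0.0, -12.1]
contact_force: [-0.2, -1.4, 3.8]
grip_width: 0.0155
```

>>> {"name": "arm_command", "arguments": {"commands": [[1,[0,0,0],[0,0,6]],[1,[0,0,0],[0,0,6]],[1,[0,0,0],[0,0,6]],[1,[0,0,0],[0,0,6]],[1,[0,0,0],[0,0,6]]]}}

```text
time_s: 4.55
position: [0.5252, 0.1547, 0.1146]
eef_rot: [-90.0, 0.1, 17.9]
contact_force: [0.4, 0.0, -1.7]
grip_width: 0.0151
```

>>> {"name": "arm_command", "arguments": {"commands": [[1,[0,0,0],[0,0,0]],[1,[0,0,0],[0,0,0]]]}}

```text
time_s: 4.8
position: [0.5254, 0.1548, 0.115]
eef_rot: [-90.0, 0.0, 17.5]
contact_force: [-0.2, -0.7, -0.7]
grip_width: 0.0152
```

Run:
```python
from rig import bot, imaging
from h import *
for n in("top","side"):
    i=imaging.get_image(n);np.savez(n+"3.npz",**i);cv2.imwrite(f"pics/{n}3.png",cv2.resize(i["pixels"][155:300,200:345,::-1],(580,580)))
o=bot.get_obs();print(o["position"],o["eef_rot"],o["contact_force"],o["ft_torque"],o["grip_width"])
```

```text
[0.52546369 0.15479227 0.11508776] [-9.00067313e+01  1.87132773e-02  1.75968956e+01] [-0.65353297 -1.18175362 -0.97777428] [-0.01903017 -0.0389448   0.0158088 ] 0.014963919892602338
```

View pics/side3.png

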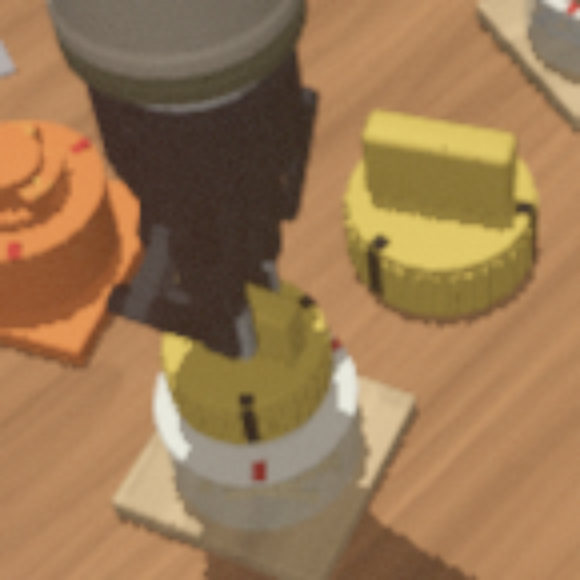

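View pics/top3.png

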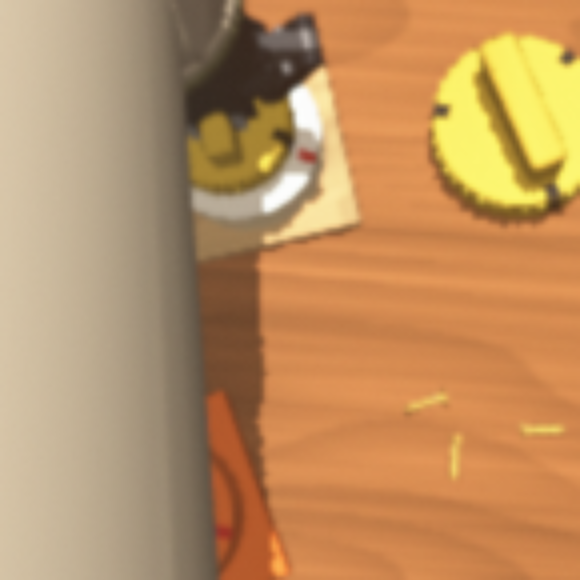

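The ticks line up: black at side-crop (250,415) above red at (260,470). The upward force has gone and the lid's weight now hangs on the gripper, so I'm lowering 11 mm.

>>> {"name": "arm_command", "arguments": {"commands": [[1,[0,0,-3],[0,0,0]],[1,[0,0,-3],[0,0,0]],[1,[0,0,-2],[0,0,0]],[1,[0,0,0],[0,0,0]]]}}

```text
time_s: 5.4
position: [0.5254, 0.1548, 0.107]
eef_rot: [-90.0, 0.0, 17.7]
contact_force: [0.4, -0.0, -1.2]
grip_width: 0.0151
```

>>> {"name": "arm_command", "arguments": {"commands": [[1,[0,0,-1.5],[0,0,0]],[1,[0,0,-1.5],[0,0,0]],[1,[0,0,0],[0,0,0]],[1,[0,0,0],[0,0,0]]]}}

```text
time_s: 5.9
position: [0.5256, 0.1549, 0.1045]
eef_rot: [-90.0, -0.0, 17.7]
contact_force: [-0.4, 0.0, 1.3]
grip_width: 0.0152
```

Run:
```python
from rig import bot, imaging
from h import *
for n in("side",):
    i=imaging.get_image(n);np.savez(n+"4.npz",**i);cv2.imwrite(f"pics/{n}4.png",cv2.resize(i["pixels"][155:300,200:345,::-1],(580,580)))
    print(lid(i,(230,210,305,300),.131))
o=bot.get_obs();print(o["position"],o["eef_rot"],o["contact_force"],o["ft_torque"],o["grip_width"])
```

```text
{'n': 105, 'z': np.float64(0.129204077903791), 'c': array([0.50977893, 0.1512024 ]), 'rect': ((526.4873046875, 150.83831787109375), (54.415802001953125, 23.198760986328125), 5.830655097961426), 'ang': np.float64(13.781239788789605), 'zplate': np.float64(0.09569740427758822), 'circ': ((524.9848022460938, 156.75973510742188), 35.66011047363281)}
[0.52563697 0.15484249 0.10448356] [-9.00003042e+01 -1.27515619e-02  1.76834113e+01] [-0.67672929 -0.11039942  1.36778142] [-0.05610214  0.17805538 -0.07960787] 0.015215895626924426
```

View pics/side4.png

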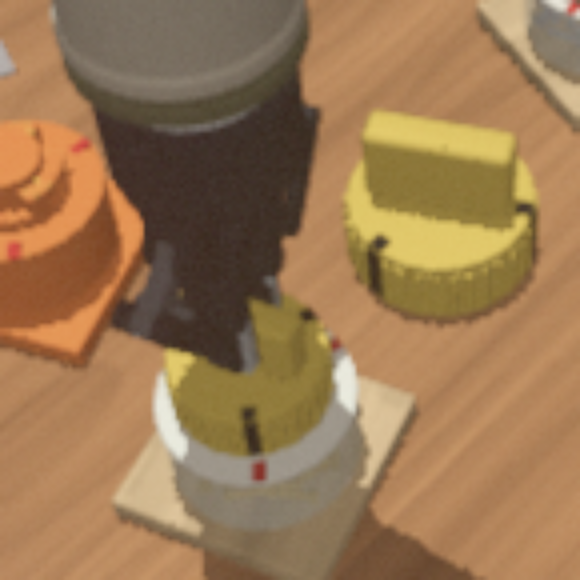

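The lid dropped: its plate went from 106.5 to 95.7 mm and it just seats, at 1.3 N. Now screwing it clockwise.

>>> {"name": "arm_command", "arguments": {"commands": [[1,[0,0,0],[0,0,-6.5]],[1,[0,0,0],[0,0,-6.5]],[1,[0,0,-0.5],[0,0,-5.5]],[1,[0,0,-0.5],[0,0,-5.5]],[1,[0,0,-0.5],[0,0,-5.5]]]}}

```text
time_s: 6.58
position: [0.5258, 0.1552, 0.1029]
eef_rot: [-90.0, -0.0, -12.0]
contact_force: [-0.8, 0.3, 0.3]
grip_width: 0.0151
```

>>> {"name": "arm_command", "arguments": {"commands": [[1,[0,0,-0.5],[0,0,-5.5]],[1,[0,0,-0.5],[0,0,-5.5]],[1,[0,0,-0.5],[0,0,-5.5]],[1,[0,0,-0.5],[0,0,-5.5]],[1,[0,0,-0.5],[0,0,-5.5]]]}}

```text
time_s: 7.2
position: [0.526, 0.155, 0.1005]
eef_rot: [-90.0, -0.0, -39.5]
contact_force: [1.4, 0.6, 2.8]
grip_width: 0.0155
```

Run:
```python
from rig import bot
o=bot.get_obs();print(o["position"],o["eef_rot"],o["contact_force"],o["ft_torque"],o["grip_width"])
```

```text
[0.52595747 0.15502499 0.10047283] [-8.99556175e+01 -2.81776468e-02 -3.94868257e+01] [1.41415661 0.63564796 2.80246728] [-0.05188023 -0.14661416  0.0011082 ] 0.015456833396625609
```

Sinking as expected, and free so far. I'll turn on towards the stop in small steps.

>>> {"name": "arm_command", "arguments": {"commands": [[1,[0,0,0],[0,0,-3]],[1,[0,0,0],[0,0,-3]],[1,[0,0,0],[0,0,-3]],[1,[0,0,0],[0,0,0]]]}}

```text
time_s: 7.7
position: [0.526, 0.1552, 0.1005]
eef_rot: [-89.9, -0.0, -48.2]
contact_force: [1.1, -0.4, -0.6]
grip_width: 0.0151
```

Run:
```python
from rig import bot
o=bot.get_obs();print(o["position"],o["eef_rot"],o["contact_force"],o["ft_torque"],o["grip_width"])
```

```text
[0.52601593 0.15522972 0.1004974 ] [-8.99444862e+01 -3.07458374e-02 -4.82366646e+01] [ 1.0776356  -0.44669654 -0.56645427] [ 0.16816266 -0.35512497  0.42625226] 0.015094577973502056
```

>>> {"name": "arm_command", "arguments": {"commands": [[1,[0,0,0],[0,0,-2]],[1,[0,0,0],[0,0,0]]]}}

```text
time_s: 7.95
position: [0.526, 0.1553, 0.1005]
eef_rot: [-89.9, -0.0, -50.3]
contact_force: [2.0, 1.6, 0.3]
grip_width: 0.015
```

Run:
```python
from rig import bot
o=bot.get_obs();print(o["position"],o["eef_rot"],o["contact_force"],o["ft_torque"],o["grip_width"])
```

```text
[0.52595649 0.15529592 0.10052873] [-8.99452901e+01 -2.22508418e-02 -5.02544842e+01] [1.95296725 1.58831875 0.30747148] [ 0.41746674 -0.60187618  1.18701519] 0.015047973950482898
```

The moment rose from 0 to 1.2 N·m at about -49°, which is the hard stop where predicted. One more small push, then I'll release and retreat.

>>> {"name": "arm_command", "arguments": {"commands": [[1,[0,0,0],[0,0,-1.5]],[1,[0,0,0],[0,0,0]],[1,[0,0,0],[0,0,0]]]}}

```text
time_s: 8.32
position: [0.5259, 0.1553, 0.1006]
eef_rot: [-89.9, -0.0, -51.8]
contact_force: [4.0, 2.9, 1.1]
grip_width: 0.0148
```

Run:
```python
from rig import bot
o=bot.get_obs();print(o["position"],o["eef_rot"],o["contact_force"],o["ft_torque"],o["grip_width"])
```

```text
[0.52593419 0.15526598 0.10056169] [-8.99425494e+01 -1.04020274e-02 -5.17609621e+01] [4.02583174 2.91583119 1.07532165] [ 0.73555839 -0.86369492  1.66959265] 0.014807974098472594
```

>>> {"name": "arm_command", "arguments": {"commands": [[0.5,[0,0,0],[0,0,0]],[0,[0,0,0],[0,0,0]],[0,[0,0,0],[0,0,0]],[0,[0,0,0],[0,0,0]],[0,[0,0,0],[0,0,0]]]}}

```text
time_s: 8.95
position: [0.5255, 0.1547, 0.1002]
eef_rot: [-90.0, 0.0, -51.8]
contact_force: [-0.9, 0.1, -0.1]
grip_width: 0.0853
```

Released. Retreating up and to the side so the cameras can see the lid.

>>> {"name": "arm_command", "arguments": {"commands": [[0,[0,0,30],[0,0,0]],[0,[0,0,45],[0,0,0]],[0,[0,0,50],[0,0,0]],[0,[-35,45,0],[0,0,0]],[0,[-35,45,0],[0,0,0]]]}}

```text
time_s: 9.57
position: [0.4552, 0.2455, 0.2262]
eef_rot: [-89.9, 0.0, -51.9]
contact_force: [0.3, 1.3, 0.1]
grip_width: 0.0857
```

>>> {"name": "arm_command", "arguments": {"commands": [[0,[-35,45,0],[0,0,0]],[0,[-35,45,0],[0,0,0]],[0,[-35,45,0],[0,0,0]],[0,[-35,45,0],[0,0,0]],[0,[-35,45,0],[0,0,0]]]}}

```text
time_s: 10.2
position: [0.2793, 0.471, 0.2255]
eef_rot: [-90.0, 0.0, -51.8]
contact_force: [0.6, 0.8, 0.3]
grip_width: 0.0855
```

>>> {"name": "arm_command", "arguments": {"commands": [[0,[-35,45,0],[0,0,0]],[0,[-20,30,0],[0,0,0]],[0,[0,0,0],[0,0,0]],[0,[0,0,0],[0,0,0]]]}}

```text
time_s: 10.7
position: [0.2263, 0.5442, 0.2251]
eef_rot: [-90.0, -0.1, -51.9]
contact_force: [0.2, -0.4, -0.7]
grip_width: 0.085
```

Run:
```python
from rig import bot, imaging
from h import *
t=[]
for n,box,s in(("top",(236,162,292,222),(155,225,75)),("side",(230,210,305,300),(210,220,95))):
    i=imaging.get_image(n);np.savez(n+"5.npz",**i);print(n,lid(i,box,.127))
    r,c,w=s;t.append(cv2.resize(i["pixels"][r:r+w,c:c+w,::-1],(400,400),interpolation=cv2.INTER_CUBIC))
    a=np.load(n+"0.npz")["pixels"].astype(int);b=i["pixels"].astype(int)
    g=lambda p:(p[...,1]>1.4*p[...,0])&(p[...,1]>1.3*p[...,2])
    R=np.s_[140:215,370:445] if n=="top" else np.s_[110:190,310:390]
    print("green diff",abs(a-b)[R].mean(),abs(a-b)[R].max())
cv2.imwrite("pics/z5.png",np.hstack(t))
o=bot.get_obs();print(o["position"],o["contact_force"],o["time_s"])
```

```text
top {'n': 201, 'z': np.float64(0.12611547130714737), 'c': array([0.52452496, 0.15391947]), 'rect': ((525.2217407226562, 154.13790893554688), (16.618436813354492, 55.61585235595703), 43.96284103393555), 'ang': np.float64(134.01002935696397), 'zplate': np.float64(0.0925471129197772), 'circ': ((524.1219482421875, 154.9522247314453), 36.77140808105469)}
green diff 0.43466666666666665 3
side {'n': 248, 'z': np.float64(0.12513289351721857), 'c': array([0.52520881, 0.1563661 ]), 'rect': ((527.1395263671875, 154.27708435058594), (16.069475173950195, 57.531734466552734), 43.25718307495117), 'ang': np.float64(134.3143883615184), 'zplate': np.float64(0.0916062229875072), 'circ': ((526.2332153320312, 154.5229034423828), 36.637569427490234)}
green diff 1.793125 10
[0.22702859 0.5438151  0.22540109] [ 0.87472481 -0.24602078  0.47459494] 10.8
```

View pics/z5.png

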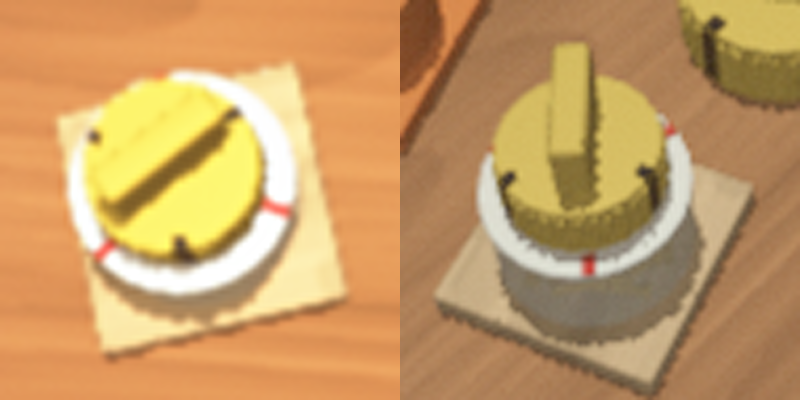

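Run:
```python
from h import *
for n,box in(("top",(228,160,292,222)),("side",(236,215,292,300))):
    i=np.load(n+"5.npz");p=i["pixels"].astype(float)
    x0,y0,x1,y1=box;w=np.zeros(p.shape[:2]);s=p[...,0]-np.maximum(p[...,1],p[...,2]); 
    ok=(s>45)&(abs(p[...,1]-p[...,2])<45);M=np.zeros_like(ok);M[y0:y1,x0:x1]=1
    k,l=cv2.connectedComponents((ok&M).astype(np.uint8),connectivity=8)
    for j in range(1,k):
        v,u=np.where(l==j);ww=s[v,u];c=(np.c_[u,v]*ww[:,None]).sum(0)/ww.sum()
        P=ray(i,c,.062)[0][:2]
        for C in((.5252,.1538),(.5257,.1555)):
            d=P-C
            print(n,len(u),c.round(1),np.hypot(*d).round(4),np.degrees(np.arctan2(d[1],d[0])).round(1))
    f=masks(i,box)["blk"]
    for C in((.5246,.1546),(.5262,.1547)):
      for a,c in blobs(f,2):
        d=ray(i,c,.093)[0][:2]-C;print("blk",a,c.round(1),np.hypot(*d).round(4),np.degrees(np.arctan2(d[1],d[0])).round(1))
```

```text
top 17 [276.4 193.5] 0.0411 -101.7
top 17 [276.4 193.5] 0.0429 -101.8
top 13 [244.  201.6] 0.0434 137.0
top 13 [244.  201.6] 0.0427 139.2
top 3 [283. 213.] 0.078 -130.7
top 3 [283. 213.] 0.0796 -130.2
top 2 [286.5 212. ] 0.0822 -125.8
top 2 [286.5 212. ] 0.0838 -125.4
top 4 [267.4 216.5] 0.0664 -157.3
top 4 [267.4 216.5] 0.0675 -156.1
top 2 [245.5 221. ] 0.0776 164.1
top 2 [245.5 221. ] 0.0777 165.4
top 2 [248.5 221. ] 0.0756 168.8
top 2 [248.5 221. ] 0.0758 170.1
top 1 [251. 220.] 0.0722 172.4
top 1 [251. 220.] 0.0725 173.8
side 4 [236.3 215.7] 0.1065 -12.5
side 4 [236.3 215.7] 0.1064 -13.5
side 21 [240.6 218.3] 0.0959 -14.7
side 21 [240.6 218.3] 0.0958 -15.8
side 190 [241.8 235.4] 0.0605 1.9
side 190 [241.8 235.4] 0.06 0.2
side 357 [278.3 226.1] 0.0633 -68.8
side 357 [278.3 226.1] 0.0647 -69.7
side 1 [250. 218.] 0.0873 -25.0
side 1 [250. 218.] 0.0876 -26.1
side 1 [252. 218.] 0.0857 -27.4
side 1 [252. 218.] 0.0861 -28.5
side 2 [283.5 218. ] 0.0847 -70.1
side 2 [283.5 218. ] 0.0862 -70.8
side 1 [248. 221.] 0.0821 -20.9
side 1 [248. 221.] 0.0822 -22.1
side 2 [253.5 221.5] 0.0763 -27.6
[... 259 characters left out ...]
.8
side 1 [241. 225.] 0.0809 -11.0
side 2 [243.5 224.5] 0.0791 -13.0
side 2 [243.5 224.5] 0.079 -14.3
side 8 [236.7 227.6] 0.0816 -3.0
side 8 [236.7 227.6] 0.0812 -4.2
side 1 [240. 227.] 0.0783 -6.8
side 1 [240. 227.] 0.0781 -8.1
side 15 [264.2 272.7] 0.0426 133.9
side 15 [264.2 272.7] 0.0418 136.0
side 1 [291. 285.] 0.084 167.9
side 1 [291. 285.] 0.0841 169.2
side 35 [288.7 294.2] 0.0967 160.2
side 35 [288.7 294.2] 0.0966 161.3
side 138 [244.3 295.2] 0.09 112.6
side 138 [244.3 295.2] 0.0887 113.3
side 1 [284. 299.] 0.1012 154.0
side 1 [284. 299.] 0.1009 155.0
blk 5 [245.2 252.4] 0.0349 73.2
blk 19 [279.1 253.5] 0.0369 -174.7
blk 5 [245.2 252.4] 0.0343 75.8
blk 19 [279.1 253.5] 0.0385 -174.8
```

The height is home, 15.2 mm below the start. The angle reads about 64° against a stop at 66°, within my error. To be sure, I'll regrip with more force, re-seat it against the stop and unload the twist before letting go.

>>> {"name": "arm_command", "arguments": {"commands": [[0,[35,-45,0],[0,0,1.5]],[0,[35,-45,0],[0,0,1.5]],[0,[35,-45,0],[0,0,1.5]],[0,[35,-45,0],[0,0,1.5]],[0,[35,-45,0],[0,0,0]]], "force": 90}}

```text
time_s: 11.42
position: [0.4021, 0.317, 0.2258]
eef_rot: [-89.9, 0.0, -45.9]
contact_force: [0.1, 0.4, -0.1]
grip_width: 0.0854
```

>>> {"name": "arm_command", "arguments": {"commands": [[0,[35,-45,0],[0,0,0]],[0,[35,-45,0],[0,0,0]],[0,[35,-45,0],[0,0,0]],[0,[20,-30,0],[0,0,0]],[0,[0,0,0],[0,0,0]]]}}

```text
time_s: 12.05
position: [0.5272, 0.1496, 0.2257]
eef_rot: [-90.0, -0.1, -46.3]
contact_force: [-0.3, 0.1, -0.1]
grip_width: 0.0854
```

>>> {"name": "arm_command", "arguments": {"commands": [[0,[0,0,-50],[0,0,0]],[0,[0,0,-45],[0,0,0]],[0,[0,0,-20],[0,0,0]],[0,[0,0,-10],[0,0,0]],[0,[0,0,0],[0,0,0]]]}}

```text
time_s: 12.68
position: [0.5253, 0.155, 0.1004]
eef_rot: [-90.0, 0.0, -45.8]
contact_force: [-0.6, -0.2, -0.3]
grip_width: 0.0855
```

>>> {"name": "arm_command", "arguments": {"commands": [[0.6,[0,0,0],[0,0,0]],[1,[0,0,0],[0,0,0]],[1,[0,0,0],[0,0,0]],[1,[0,0,0],[0,0,0]],[1,[0,0,0],[0,0,0]]]}}

```text
time_s: 13.3
position: [0.526, 0.155, 0.1008]
eef_rot: [-89.9, -0.0, -45.8]
contact_force: [-0.0, 1.1, 3.3]
grip_width: 0.0147
```

```bash
cat > o.py <<'E'
from rig import bot
o=bot.get_obs();print(o["time_s"],o["position"].round(4),o["eef_rot"].round(2),o["contact_force"].round(2),o["ft_torque"].round(3),o["grip_width"])
E
python3 o.py
```

```text
13.3 [0.526  0.155  0.1008] [-8.995e+01 -2.000e-02 -4.581e+01] [-0.03  1.09  3.32] [ 0.062 -0.005  0.055] 0.014702628012965534
```

>>> {"name": "arm_command", "arguments": {"commands": [[1,[0,0,0],[0,0,-1.5]],[1,[0,0,0],[0,0,0]]]}}

```text
time_s: 13.55
position: [0.526, 0.1552, 0.1008]
eef_rot: [-89.9, -0.0, -47.3]
contact_force: [1.1, 1.0, 5.2]
grip_width: 0.0145
```

```bash
python3 o.py
```

```text
13.55 [0.526  0.1552 0.1008] [-8.994e+01 -2.000e-02 -4.733e+01] [1.06 0.97 5.18] [ 0.16  -0.182  0.228] 0.014538896477346887
```

>>> {"name": "arm_command", "arguments": {"commands": [[1,[0,0,0],[0,0,-1.5]],[1,[0,0,0],[0,0,0]]]}}

```text
time_s: 13.8
position: [0.526, 0.1552, 0.1007]
eef_rot: [-89.9, -0.0, -48.8]
contact_force: [2.3, 1.3, 5.9]
grip_width: 0.0147
```

```bash
python3 o.py
```

```text
13.8 [0.526  0.1552 0.1007] [-8.994e+01 -3.000e-02 -4.880e+01] [2.32 1.27 5.87] [ 0.178 -0.287  0.742] 0.014672162702264485
```

The moment starts at about -47° again, the same stop. One more push, then I'll unwind the twist to near zero and let go.

>>> {"name": "arm_command", "arguments": {"commands": [[1,[0,0,0],[0,0,-1.5]],[1,[0,0,0],[0,0,0]],[1,[0,0,0],[0,0,1.2]],[1,[0,0,0],[0,0,1]],[1,[0,0,0],[0,0,0]]]}}

```text
time_s: 14.42
position: [0.526, 0.1552, 0.1007]
eef_rot: [-89.9, -0.0, -48.1]
contact_force: [1.9, 0.2, 5.7]
grip_width: 0.0141
```

```bash
python3 o.py
```

```text
14.425 [0.526  0.1552 0.1007] [-8.994e+01 -2.000e-02 -4.810e+01] [1.94 0.22 5.68] [ 0.303 -0.267  0.485] 0.014113963268231723
```

>>> {"name": "arm_command", "arguments": {"commands": [[1,[0,0,0],[0,0,0.7]],[1,[0,0,0],[0,0,0]]]}}

```text
time_s: 14.68
position: [0.526, 0.1552, 0.1007]
eef_rot: [-89.9, -0.0, -47.4]
contact_force: [0.3, 2.2, 6.0]
grip_width: 0.0146
```

```bash
python3 o.py
```

```text
14.675 [0.526  0.1552 0.1007] [-8.993e+01 -1.000e-02 -4.743e+01] [0.35 2.22 5.99] [ 0.249 -0.214  0.254] 0.014612732952555307
```

>>> {"name": "arm_command", "arguments": {"commands": [[0.5,[0,0,0],[0,0,0]],[0,[0,0,0],[0,0,0]],[0,[0,0,0],[0,0,0]],[0,[0,0,0],[0,0,0]],[0,[0,0,0],[0,0,0]]]}}

```text
time_s: 15.3
position: [0.5255, 0.1548, 0.1002]
eef_rot: [-90.0, 0.0, -47.4]
contact_force: [-0.3, 0.4, 0.7]
grip_width: 0.0855
```

>>> {"name": "arm_command", "arguments": {"commands": [[0,[0,0,30],[0,0,0]],[0,[0,0,45],[0,0,0]],[0,[0,0,50],[0,0,0]],[0,[-35,45,0],[0,0,0]],[0,[-35,45,0],[0,0,0]]]}}

```text
time_s: 15.92
position: [0.4553, 0.2455, 0.2261]
eef_rot: [-89.9, -0.0, -47.5]
contact_force: [-0.6, 1.3, 0.5]
grip_width: 0.0853
```

>>> {"name": "arm_command", "arguments": {"commands": [[0,[-35,45,0],[0,0,0]],[0,[-35,45,0],[0,0,0]],[0,[-35,45,0],[0,0,0]],[0,[-35,45,0],[0,0,0]],[0,[-35,45,0],[0,0,0]]]}}

```text
time_s: 16.55
position: [0.2793, 0.4711, 0.2255]
eef_rot: [-90.0, 0.0, -47.4]
contact_force: [0.7, 0.7, -0.3]
grip_width: 0.0855
```

>>> {"name": "arm_command", "arguments": {"commands": [[0,[-35,45,0],[0,0,0]],[0,[-20,30,0],[0,0,0]],[0,[0,0,0],[0,0,0]],[0,[0,0,0],[0,0,0]]]}}

```text
time_s: 17.05
position: [0.2263, 0.5442, 0.2251]
eef_rot: [-90.0, -0.0, -47.5]
contact_force: [0.8, -0.2, -0.2]
grip_width: 0.0853
```

```bash
python3 - <<'E'
from rig import bot, imaging
from h import *
t=[]
for n,box,s in(("top",(236,162,292,222),(155,225,75)),("side",(230,210,305,300),(210,220,95))):
    i=imaging.get_image(n);np.savez(n+"6.npz",**i);print(n,lid(i,box,.127))
    r,c,w=s;t.append(cv2.resize(i["pixels"][r:r+w,c:c+w,::-1],(400,400),interpolation=cv2.INTER_CUBIC))
cv2.imwrite("pics/z6.png",np.hstack(t))
E
python3 o.py
```

```text
top {'n': 201, 'z': np.float64(0.12635035669882216), 'c': array([0.52429021, 0.15414409]), 'rect': ((524.9974365234375, 154.26197814941406), (16.42711639404297, 55.085594177246094), 43.13689422607422), 'ang': np.float64(133.40698745660572), 'zplate': np.float64(0.09252598783036091), 'circ': ((525.26416015625, 154.01905822753906), 36.15298843383789)}
side {'n': 249, 'z': np.float64(0.12521555636349138), 'c': array([0.52509089, 0.15645062]), 'rect': ((526.6112670898438, 154.88992309570312), (16.038354873657227, 55.972198486328125), 43.421207427978516), 'ang': np.float64(134.35158067450246), 'zplate': np.float64(0.0916329293669817), 'circ': ((526.9789428710938, 154.76097106933594), 36.56429672241211)}
17.15 [0.227  0.5438 0.2254] [-8.999e+01 -3.000e-02 -4.755e+01] [ 0.15  0.06 -0.72] [-0.042 -0.011 -0.061] 0.08559534072778345
```

View pics/z6.png

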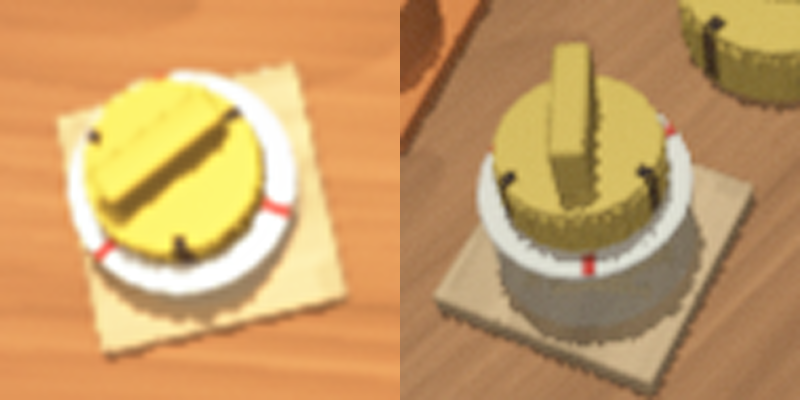

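The lid is in the same pose after re-tightening, so it is against the hard stop and fully sunk. The black ticks in the top crop are at (233,113), (95,135) and (180,243), unchanged from before. Handing in.

```bash
python3 -c "
from rig import job
print(job.sign_off())"
```

```text
the job is handed in; nothing more can be done
None
```

The yellow lid is screwed home on its jar and released, and I handed the job in at about 17 s of the 35 s allowed. Without lifting the lid off, I turned it back 60° until the ticks lined up and lowered it about 11 mm into the thread start. I then screwed it clockwise to the hard stop. After letting go once, I regripped it harder, pushed it to the stop again, took off most of the twist and let go.

- **Height:** the lid ended about 15 mm below where it started, and 15 mm was expected.
- **Hard stop:** the turning moment began to rise at the same tool angle, about -47°, on both tightenings. The lid's pose was the same after each within about half a degree.
- **Angle:** this check fell slightly short. The cameras read 63–65° of turn against the nominal 66°. I put this down to 1–2° of measuring error, because the stop and the height both agree.
- **Green lid:** its image was unchanged after the first tightening. I did not compare it again after the second, but the arm stayed clear of it.

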